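# Third hand: press a solid-state relay onto its thermal pad while the nuts go on

## Robot

A 6-joint arm with a two-finger parallel gripper is mounted at the origin on a cart in front of the work surface, level with it; the furniture and walls round the work are solid. World frame = base frame: x ahead of the robot, y to its left, z up, the work surface at z = 0. Lengths are in m, angles in rad, forces in N, time in s.
With the tool pointing down it reaches from about 0.375 to 0.9 m from the base axis. Payload 3.1 kg.
Tool frame: the origin (TCP) lies midway between the tips of the shut fingers; the grasp point (between the pads) lies 19 mm behind it (ctrl.hold_point_z is the distance from the TCP to the grasp point, in m); z points along the fingers, y is the line along which they close (so a half turn about z gives the same grasp; the last joint's range is limited). The gripper opens to 87 mm and grips with 3 to 60 N. Pads are 19 mm wide; open, the fingers measure 117 mm over their backs; the gripper's body (75 mm by 190 mm) begins 51 mm behind the grasp point.
Start: joints at [1.014, 0.527, 1.433, -0, 1.181, -0.178], TCP at [0.231, 0.581, 0.223] pointing down, gripper open.
Joint ranges: [-3.08, 3.08], [-0.75, 2.2], [0.22, 2.44], [-1.43, 4.57], [0, 2.65], [-2.85, 2.85]. Speed limits (rad/s): [2.79, 2.79, 3.14, 3.14, 3.14, 3.14].

## Interface

Orientations are given as a rotation vector (axis times angle).
In Python, from cell import status, optics, job_done, models, ctrl gives the robot as it stands. The module is installed in compiled form; this text tells all that it offers.
- The arm moves only by the shell command python3 -m pendant 'ROWS' [FORCE]. ROWS is JSON, a list of rows, each an object with "travel": the shift along the world's x, y, z in m, a list of three; "twist": the turn, a rotation vector about the world's x, y, z in units of 5 degrees (1.0 is 5 degrees), a list of three; "hand": the opening, from 0 (shut) to 1 (fully open). A call has 1 to 10 rows; each row is the pose to reach, as a shift and turn from the pose commanded when the call began; what a row does not reach only later rows make up. A row lasts 1/10 s, in which the tool goes at most 50 mm and 8.59 degrees, less where a joint would pass 70% of its speed; a pose out of reach is approached as far as the arm can. A call with a gripper value outside its range is refused whole. The fingers move at their own pace and stop on an object; FORCE is the grip in N (left out, the last holds). Time passes only in rows, so rows that repeat a pose let the fingers close. It gives the time, the measured TCP pose, the force, the opening and the grip force at its end, in the units of the state.
- status.get_state(): the state, without advancing time (a new reading comes with each control period).
- optics.grab_frame(name): name is "side" or "top"; returns a dict with "img" (420x560x3 uint8, red, green, blue), "mtx" (3x3 intrinsics, pixels), "distortion" ([k1, k2, p1, p2, k3] as OpenCV has them; the pictures are not rectified), "R" (3x3) and "t" (3): a world point X has camera coordinates R X + t. Camera axes: x right, y down, z forward; pixel columns grow to the right and rows downward; lengths in m; the calibration is good to about 2 mm. A picture is of the moment at which its call begins. There is no depth.
- job_done(): hands the job in; it is judged then, once.
Trained networks look in the newest picture that a camera, given by its name, has taken for a name from the list of things; names that differ only in an ending like _2 or _b are one class to them, and where a whole thing is asked for, a point or a joint stands for the part that bears it (a point fixed in the world has none). Each returns a list of dicts, best first, with "conf" (0 to 1); they miss things now and then, are a little off and sometimes report something else, mostly with a low value. They report only what shows in the picture. A call takes as long as a camera call.
- models.look_for(camera, thing): "rect" ([left, top, right, bottom] in pixels, round what is visible of it).
- models.trace(camera, thing): "mask" (420x560 bool, what is visible of it) and "rect" ([left, top, right, bottom] in pixels, round what is visible of it).
- models.landmark_of(camera, thing): "point" ([row, column] in pixels: a listed point, or the origin of a listed thing).
The state is a dict: "clock": time; "qpos": joint angles; "qd": joint speeds; "joint_torque": joint torques, N m; "eef_pos": TCP position; "tool_rot": TCP orientation; "contact_force": force on the tool from outside, world axes, zero at the start; "moment": the same for the moment, N m; "width": opening from 0.0 (shut) to 1.0 (fully open); "finger_force": force on a finger pad.
Only numpy, scipy, OpenCV 4.12 (cv2) and the standard library are available. Lean on these libraries where they do the work, as an engineer would, in place of code of your own. Each camera call takes 0.05 s, during which the arm holds its last target. There are 200 camera calls.

## Task

On the aluminium mounting plate one solid-state relay is already bolted to the black heatsink; fit the loose relay the same way on the free pair of studs, both studs through its base and its two small (control) screw terminals on the side away from the terminal rail. Then act as my third hand while I run the nuts down: push it squarely down onto the grey thermal pad with a steady 12 newtons or so (8 to 16 on the pad, never above 30), hold that for three seconds, and finish still holding it there, without letting up and without shoving the tools and parts lying around.

Things in the scene. Friction and masses are not known exactly. Their poses are not given: they have to be found in the camera images.
- relay: the loose solid-state relay, 110 g: black block on a 4 mm aluminium base plate, 64 (x) x 45 (y) x 27 (z) mm; origin at the centre of its underside. Middle part x -16..16 mm: flat sides at y = +-22.5 mm, flat top at z = 27 mm with a white label. Base plate holes on the x axis: round 6.5 mm at x = -23 mm, slot 8.5 (x) x 6.5 mm at x = +23 mm. -x end: control end, +x end: load end
- control_end (a point): middle of the loose relay's control end (x = -32, y = 0, z = 2 mm in its frame), the end with two small screws, a yellow stripe and a green lamp; the load end has two big screws. The four corner terminals rise to 24 mm, with 14 mm wide notches between them over the base plate's holes
- bay: the free place on the heatsink (fixed): two upright brass studs 4 mm thick, coned tips, 18.5 mm tall, at x = -23 and +23 mm. Origin midway between them on the heatsink's top, 37 mm above the bench; +x points to the terminal rail, z up. The fitted relay has its origin above this one and its axes along these
- pad: grey thermal pad between the two studs of the free place, 38 (x) x 43 (y) x 6 mm; springy: gives 1 mm per 5 N straight down, 4.5 mm at most. Origin at the centre of its underside (the bay's origin when unloaded): the unloaded top is 43 mm above the bench and the studs stand 12.5 mm out of it
- mounted_relay: an identical relay already bolted to the heatsink on its own pad (fixed), 100 mm beside the free place, to its left or right. Origin between its studs on the heatsink's top; same axes as the bay; its top is 33 mm above the heatsink
- panel: aluminium mounting plate lying fixed on the bench, 175 (x) x 240 (y) x 3 mm, origin at its underside's centre. On it: black finned heatsink 80 x 190 mm centred at x = -40 mm, top 37 mm above the bench; terminal rail with terminal blocks and a white breaker centred at x = +29 mm, up to 60 mm high; grey slotted wiring duct at x = +68 mm, 43 mm high
- nut_dish: bystander: shallow metal dish with nuts, 62 mm across, 12 mm high; origin under its centre
- nut_driver: bystander: screwdriver with a red handle, 19 x 148 x 19 mm, lying; origin under its middle, y along it
- yellow_meter: bystander: yellow hand meter, 111 x 64 x 28 mm, lying; origin under its centre
- side_cutters: bystander: black side cutters, 47 x 104 x 12 mm, lying; origin under their centre
- pencil: bystander: yellow pencil, 7 x 142 x 6 mm, lying; origin under its middle, y along it

How it is judged:
On the way:
1. the relay sits on both studs the right way round and is pressed on the pad with 8 to 16 N for three seconds (contact force between relay and pad between 8 and 16 N and contact force between the fingers and relay above 4 N and horizontal distance between relay and bay below 0.004 m and angle between the x axis of relay and the x axis of bay, either way round below 0.06 rad and angle between relay's own z axis and vertical below 0.05 rad and x of control_end in the frame of bay below -0.02 m and z of relay in the frame of bay below 0.0065 m and linear speed of relay below 0.02 m/s), for 3 s.
At the end, for the whole second after the job is handed in: the loose relay sits on both studs of the free place (within 4 mm and 0.06 rad, level within 0.05 rad), control end away from the terminal rail, still pressed by the fingers (at least 4 N) with 8 to 16 N between relay and pad, at rest (all of step 1); the arm keeps its last pose, push and grip.
It fails at once if more than 30 N on the thermal pad (contact force between relay and pad above 30 N).
It fails at once if a bystander shoved more than 30 mm (distance of any of nut_dish, nut_driver, yellow_meter, side_cutters, pencil from where it was at the start of the episode above 0.03 m).
It also fails if it takes over 51 s, if anything falls off the work surface, if the arm or the gripper's body presses on something with over 40 N, if the wrist force passes 120 N, or if a joint passes its speed limit or range.

## Working session

There is one attempt and no reset: what is moved stays moved. The work goes in short steps, Python scripts to look and compute and a shell command to move; the robot and the scene stay as the last step left them, time stands still between calls to the robot, and variables do not carry over. Pictures are saved under pics/ and viewed, at most 10 in all, crops included, and the job is handed in when it is done.

```bash
mkdir -p pics; cat > h.py <<'E'
import numpy as np, cv2
from cell import status, optics, models
def ray(f,rc):
    p=cv2.undistortPoints(np.array([[[rc[1],rc[0]]]],float),np.array(f["mtx"]),np.array(f["distortion"]))[0,0]
    R=np.array(f["R"]);t=np.array(f["t"])
    return -R.T@t, R.T@np.array([p[0],p[1],1])
def atz(f,rc,z):
    o,d=ray(f,rc); return o+d*(z-o[2])/d[2]
def proj(f,X):
    R=np.array(f["R"]);t=np.array(f["t"])
    q=cv2.projectPoints(np.atleast_2d(X).astype(float),cv2.Rodrigues(R)[0],t,np.array(f["mtx"]),np.array(f["distortion"]))[0][:,0]
    return q
def save(f,n,crop=None,s=1):
    im=f["img"][:,:,::-1]
    if crop: im=im[crop[0]:crop[1],crop[2]:crop[3]]
    if s!=1: im=cv2.resize(im,None,fx=s,fy=s,interpolation=cv2.INTER_CUBIC)
    cv2.imwrite("pics/"+n,im)
E
python3 - <<'E'
from h import *
F={}
for c in("top","side"):
    F[c]=optics.grab_frame(c); 
    print(c,(-np.array(F[c]["R"]).T@F[c]["t"]).round(3))
    for th in("relay","control_end","bay","pad","mounted_relay","panel","nut_dish","nut_driver","yellow_meter","side_cutters","pencil"):
        for l in models.landmark_of(c,th)[:2]: print(th,np.round(l["point"],1),round(l["conf"],2),atz(F[c],l["point"],.0).round(3),atz(F[c],l["point"],.037).round(3))
im=np.hstack([F["top"]["img"],F["side"]["img"]])
cv2.imwrite("pics/t.png",F["top"]["img"][:,:,::-1]);cv2.imwrite("pics/s.png",F["side"]["img"][:,:,::-1])
print(status.get_state())
E
```

```text
top [ 0.371 -0.025  1.623]
relay [200.9 199.8] 0.64 [0.462 0.188 0.   ] [0.46  0.183 0.037]
relay [213.4 419.3] 0.33 [ 0.425 -0.503  0.   ] [ 0.423 -0.492  0.037]
control_end [207.6 192.3] 0.77 [0.441 0.211 0.   ] [0.44  0.206 0.037]
bay [170.4 309.4] 0.72 [ 0.559 -0.156  0.   ] [ 0.555 -0.153  0.037]
bay [250.2 183.9] 0.7 [0.308 0.236 0.   ] [0.309 0.23  0.037]
pad [180.2 291.9] 0.61 [ 0.528 -0.101  0.   ] [ 0.525 -0.1    0.037]
mounted_relay [187.4 323. ] 0.52 [ 0.506 -0.199  0.   ] [ 0.503 -0.195  0.037]
panel [167.8 314.3] 0.89 [ 0.567 -0.172  0.   ] [ 0.563 -0.168  0.037]
nut_dish [238.8 357. ] 0.56 [ 0.345 -0.305  0.   ] [ 0.345 -0.299  0.037]
nut_driver [195.6 390.7] 0.71 [ 0.48  -0.412  0.   ] [ 0.478 -0.404  0.037]
yellow_meter [207.3 119.5] 0.86 [0.442 0.44  0.   ] [0.44  0.43  0.037]
side_cutters [215.7 413.8] 0.6 [ 0.417 -0.485  0.   ] [ 0.416 -0.475  0.037]
pencil [248.4 181.1] 0.51 [0.314 0.245 0.   ] [0.315 0.239 0.037]
side [-0.263  1.189  0.607]
relay [240.4 238.9] 0.83 [0.453 0.204 0.   ] [0.409 0.264 0.037]
control_end [240.5 243.7] 0.62 [0.442 0.198 0.   ] [0.399 
[... 896 characters left out ...]
 0.   ] [0.394 0.264 0.037]
{'clock': 1.2, 'qpos': array([ 1.01349382e+00,  5.27479066e-01,  1.43267114e+00,  6.61796075e-06,
        1.18140557e+00, -1.78547221e-01]), 'qd': array([-0.00027257,  0.00015712, -0.00048337,  0.00115789, -0.00131219,
       -0.0011849 ]), 'joint_torque': array([ 1.28431035e-03, -4.40028191e+01, -1.76984489e+01,  6.34654867e-02,
        5.06381853e-02, -6.58515717e-06]), 'eef_pos': array([0.23109714, 0.58069809, 0.22257048]), 'tool_rot': array([5.91400050e-01, 3.08541779e+00, 5.75031635e-05]), 'contact_force': array([ 0.00234612,  0.54470522, -0.30468209]), 'moment': array([-0.0662024 , -0.01522204,  0.06061176]), 'finger_force': 0.0, 'width': 1.0000871273120955}
```

View pics/t.png

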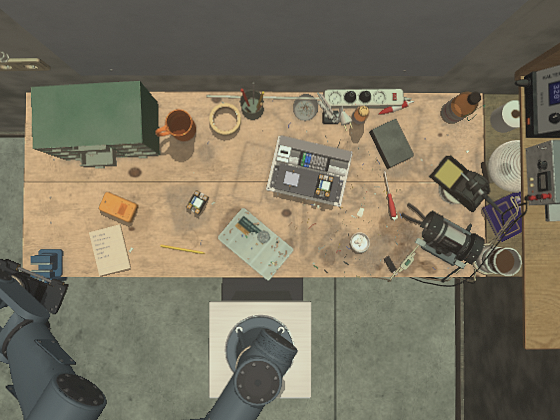

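View pics/s.png

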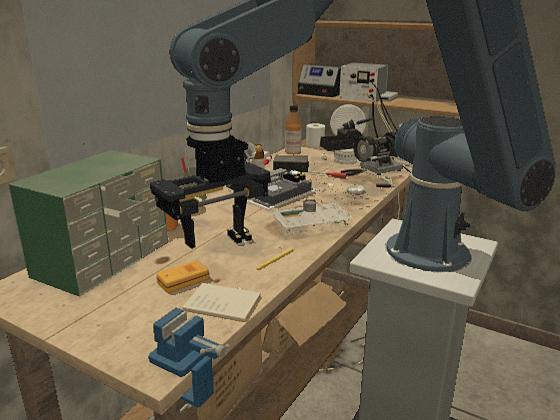

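The top view shows the relay near (201,198), the pad near (179,291), the mounted relay near (186,325) and the rail up-image (+x). The side view shows the relay partly hidden behind a finger at (238,240). I'll zoom in on both.

```bash
python3 - <<'E'
from h import *
f=optics.grab_frame("top"); 
a=f["img"][130:215,260:355];b=f["img"][180:225,175:220]
a=cv2.resize(a,(475,425),interpolation=cv2.INTER_CUBIC);b=cv2.resize(b,(315,315),interpolation=cv2.INTER_CUBIC)
im=np.zeros((425,790,3),np.uint8);im[:,:475]=a;im[:315,475:]=b
cv2.imwrite("pics/z.png",im[:,:,::-1])
for th in("relay","pad","panel","mounted_relay"):
  for l in models.trace("top",th)[:2]:
    r=cv2.minAreaRect(np.argwhere(l["mask"])[:,::-1].astype(np.float32)); print(th,round(l["conf"],2),l["rect"],r)
  print([ (np.round(l["point"],1),round(l["conf"],2)) for l in models.landmark_of("top",th)])
print(f["R"],f["t"],f["mtx"],f["distortion"])
E
```

```text
relay 0.86 [182.6, 187.9, 210.5, 213.4] ((196.6769561767578, 201.81536865234375), (16.37258529663086, 21.085901260375977), 29.744882583618164)
relay 0.23 [283.9, 175.8, 299.8, 185.0] ((291.16217041015625, 178.02703857421875), (12.823122024536133, 12.165525436401367), 9.462321281433105)
[(array([201.4, 196.2]), 0.51)]
pad 0.66 [283.0, 172.0, 300.0, 186.7] ((290.91180419921875, 178.35296630859375), (14.55213737487793, 12.854386329650879), 14.03624439239502)
[(array([179.4, 287.7]), 0.47)]
panel 0.66 [269.3, 131.9, 350.1, 204.4] ((308.83526611328125, 170.2411651611328), (76.35952758789062, 58.02890396118164), 12.528807640075684)
[(array([167.7, 309.9]), 0.88)]
mounted_relay 0.71 [315.3, 174.3, 333.7, 196.2] ((323.1176452636719, 184.5294189453125), (15.522278785705566, 20.858062744140625), 14.03624439239502)
[(array([187.8, 324.3]), 0.8)]
[[ 0.00201677 -0.99998914  0.00420191]
 [-0.99929216 -0.00217318 -0.03755596]
 [ 0.03756469 -0.0041232  -0.99928569]] [-0.03279794  0.43131821  1.60743824] [[518.17141466   0.         269.76946626]
 [  0.         518.17141466 210.82994194]
 [  0.           0.           1.        ]] [-0.04036746  0.          0.          0.          0.        ]
```

View pics/z.png

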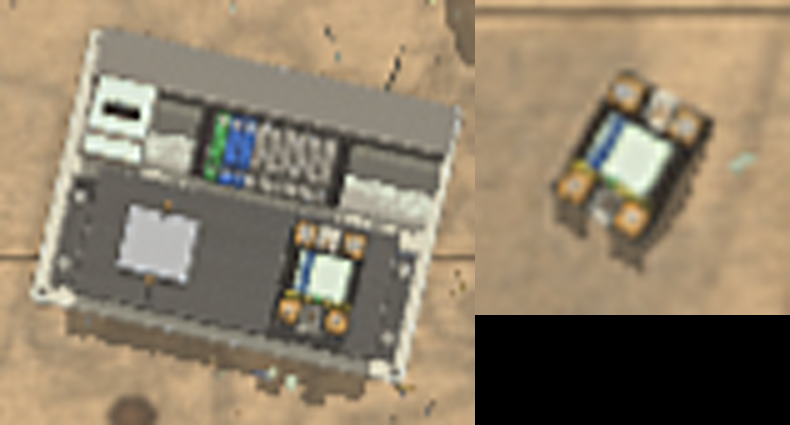

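The crops show the loose relay with its yellow (control) end at the lower left, so its +x axis points up-right. The mounted relay's yellow end points down, toward -x. The studs are at crop pixels (149,281) and (167,205), and the pad centre is at about (158,243).

```bash
python3 - <<'E'
from h import *
from scipy.spatial.transform import Rotation as Ro
f=optics.grab_frame("top"); im=f["img"].astype(int)
def cz(u,v,l): # crop -> (row,col)
    s,ox,oy,x0=(7,175,180,475) if l else (5,260,130,0)
    return ((v+.5)/s-.5+oy,(u-x0+.5)/s-.5+ox)
yaw=lambda a,b:np.degrees(np.arctan2(*(b-a)[[1,0]]))
L=[atz(f,cz(*p,1),.024) for p in((628,90),(686,124),(575,184),(632,215))]
M=[atz(f,cz(*p,0),.067) for p in((306,233),(356,243),(289,308),(336,321))]
for n,S in(("loose",L),("mounted",M)): print(n,np.mean(S,0).round(4),yaw(S[2]+S[3],S[0]+S[1]).round(2),yaw(S[1]+S[3],S[0]+S[2])-90)
# refine label, pad centroids
def cent(r0,r1,c0,c1,fn):
    b=im[r0:r1,c0:c1]; m=fn(b); n,lab,st,ce=cv2.connectedComponentsWithStats(m.astype(np.uint8),connectivity=4)
    k=1+st[1:,4].argmax(); p=np.argwhere(lab==k)[:,::-1].astype(np.float32)
    return (ce[k][1]+r0,ce[k][0]+c0),st[k,4],cv2.minAreaRect(p)[2]
w=lambda b:(b.min(2)>170)
for a,z in(((186,218,180,215,w),.027),((172,200,312,338,w),.070),((166,192,278,306,lambda b:b.min(2)>130),.043)):
    c,n,an=cent(*a); print(np.round(c,2),n,an,atz(f,c,z).round(4))
s1=atz(f,cz(149,281,0),.053);s2=atz(f,cz(167,205,0),.053)
print("studs",s1.round(4),s2.round(4),(s1+s2)/2,yaw(s1,s2),np.linalg.norm(s2-s1))
P=[atz(f,cz(*p,0),z) for p,z in(((97,32),.043),((458,112),.043),((40,294),.003),((402,376),.003))]
print("panel",[p.round(3) for p in P],yaw(P[1],P[0])-90,yaw(P[3],P[2])-90)
R=Ro.from_rotvec(status.get_state()["tool_rot"]).as_matrix();print(R.round(3), np.degrees(np.arctan2(R[1,1],R[0,1])))
E
```

```text
loose [0.4593 0.1939 0.024 ] -29.68 -29.29359974508509
mounted [ 0.5079 -0.1947  0.067 ] -13.69 -13.20970024749711
[202.26 197.37] 54 30.963754653930664 [0.4566 0.1915 0.027 ]
[184.91 325.33] 55 14.03624439239502 [ 0.5074 -0.1986  0.07  ]
[178.27 291.14] 175 14.03624439239502 [ 0.5299 -0.0969  0.043 ]
studs [ 0.5059 -0.0912  0.053 ] [ 0.5523 -0.1021  0.053 ] [ 0.52911522 -0.09665683  0.053     ] -13.263266118298445 0.04766228687741104
panel [array([ 0.66 , -0.06 ,  0.043]), array([ 0.611, -0.281,  0.043]), array([ 0.502, -0.025,  0.003]), array([ 0.451, -0.252,  0.003])] -12.374112912556527 -12.646504128904922
[[-0.929  0.37  -0.   ]
 [ 0.37   0.929  0.   ]
 [ 0.    -0.    -1.   ]] 68.29475832313291
```

```bash
python3 -m pendant '[{"travel":[0.023,-0.039,0],"twist":[0,0,-0.2],"hand":1},{"travel":[0.046,-0.078,0],"twist":[0,0,-0.4],"hand":1},{"travel":[0.069,-0.117,0],"twist":[0,0,-0.6],"hand":1},{"travel":[0.092,-0.156,0],"twist":[0,0,-0.8],"hand":1},{"travel":[0.115,-0.195,-0.01],"twist":[0,0,-1.0],"hand":1},{"travel":[0.138,-0.234,-0.02],"twist":[0,0,-1.2],"hand":1},{"travel":[0.161,-0.273,-0.04],"twist":[0,0,-1.4],"hand":1},{"travel":[0.184,-0.312,-0.06],"twist":[0,0,-1.6],"hand":1},{"travel":[0.207,-0.351,-0.08],"twist":[0,0,-1.6],"hand":1},{"travel":[0.228,-0.387,-0.1],"twist":[0,0,-1.6],"hand":1}]' 40
python3 -m pendant '[{"travel":[0,0,0],"twist":[0,0,0],"hand":1},{"travel":[0,0,-0.03],"twist":[0,0,0],"hand":1},{"travel":[0,0,-0.05],"twist":[0,0,0],"hand":1},{"travel":[0,0,-0.05],"twist":[0,0,0],"hand":1},{"travel":[0,0,-0.05],"twist":[0,0,0],"hand":1}]'
python3 - <<'E'
from h import *
from scipy.spatial.transform import Rotation as Ro
s=status.get_state();R=Ro.from_rotvec(s["tool_rot"]).as_matrix();print(s["clock"],s["eef_pos"],R[2],np.degrees(np.arctan2(R[1,1],R[0,1])),s["contact_force"])
f=optics.grab_frame("side");q=proj(f,[.459,.194,.02]).astype(int)[0];print(q)
# predicted vs reported
for th in("relay","control_end"):print(models.landmark_of("side",th)[:2])
c=[np.array([x,y,z]) for x in(-.016,.016) for y in(-.0225,.0225) for z in(0,.027)]
save(f,"s2.png",(max(q[1]-60,0),q[1]+60,q[0]-75,q[0]+75),5)
E
```

```text
clock: 2.7
eef_pos: [0.4605, 0.192, 0.1222]
tool_rot: [0.805, 3.035, 0.001]
contact_force: [0.6, 0.4, -0.4]
width: 1.0
finger_force: 0.0
clock: 3.2
eef_pos: [0.4589, 0.1943, 0.0729]
tool_rot: [-0.804, -3.037, -0.0]
contact_force: [0.1, -0.2, -0.1]
width: 1.001
finger_force: 0.0
3.2 [0.45892136 0.1943122  0.07288589] [ 2.50304064e-04 -4.96717992e-05 -9.99999967e-01] 60.33999305333098 [ 0.10482413 -0.20057025 -0.1149564 ]
[239 231]
[{'point': [239.0, 238.6], 'conf': 0.82}, {'point': [280.7, 183.4], 'conf': 0.6}]
[{'point': [242.8, 246.3], 'conf': 0.74}]
```

View pics/s2.png

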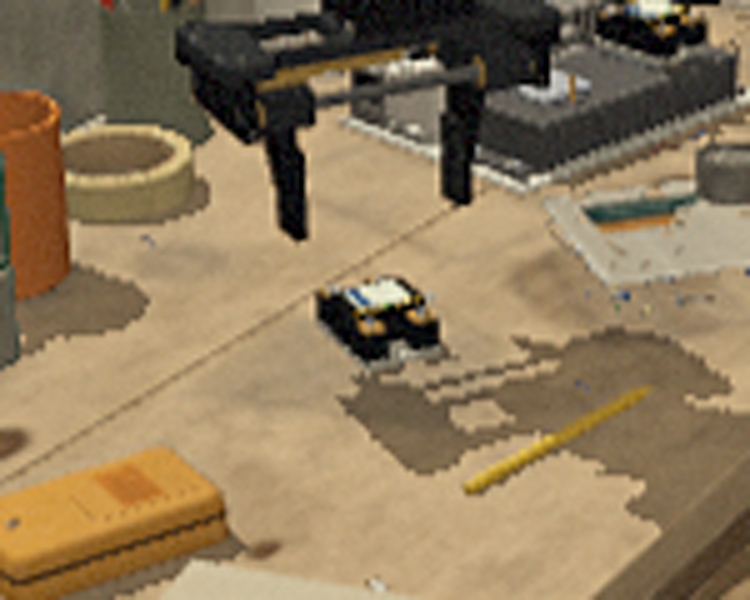

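The relay sits centred between the open fingers (label at about (240,229) full-frame), which matches the prediction. I'll descend and grip.

```bash
python3 -m pendant '[{"travel":[0,0,-0.03],"twist":[0,0,0],"hand":1},{"travel":[0,0,-0.055],"twist":[0,0,0],"hand":1},{"travel":[0,0,-0.068],"twist":[0,0,0],"hand":1},{"travel":[0,0,-0.068],"twist":[0,0,0],"hand":1},{"travel":[0,0,-0.068],"twist":[0,0,0],"hand":0.3},{"travel":[0,0,-0.068],"twist":[0,0,0],"hand":0.3},{"travel":[0,0,-0.068],"twist":[0,0,0],"hand":0.3},{"travel":[0,0,-0.068],"twist":[0,0,0],"hand":0.3},{"travel":[0,0,-0.068],"twist":[0,0,0],"hand":0.3},{"travel":[0,0,-0.068],"twist":[0,0,0],"hand":0.3}]' 40
```

```text
clock: 4.35
eef_pos: [0.4593, 0.1937, 0.0048]
tool_rot: [0.805, 3.036, 0.0]
contact_force: [0.7, 0.6, 0.5]
width: 0.54
finger_force: 0.5
```

```bash
python3 -m pendant '[{"travel":[0,0,0],"twist":[0,0,0],"hand":0.3},{"travel":[0,0,0],"twist":[0,0,0],"hand":0.3},{"travel":[0,0,0],"twist":[0,0,0],"hand":0.3},{"travel":[0,0,0],"twist":[0,0,0],"hand":0.3}]' 45
python3 -m pendant '[{"travel":[0,0,0.02],"twist":[0,0,0],"hand":0.3},{"travel":[0,0,0.05],"twist":[0,0,0],"hand":0.3},{"travel":[0,0,0.08],"twist":[0,0,0],"hand":0.3},{"travel":[0,0,0.1],"twist":[0,0,0],"hand":0.3},{"travel":[0,0,0.1],"twist":[0,0,0],"hand":0.3},{"travel":[0,0,0.1],"twist":[0,0,0],"hand":0.3}]'
python3 - <<'E'
from h import *
from scipy.spatial.transform import Rotation as Ro
s=status.get_state();R=Ro.from_rotvec(s["tool_rot"]).as_matrix();print(s["clock"],s["eef_pos"],R[2],np.degrees(np.arctan2(R[1,1],R[0,1])))
f=optics.grab_frame("top");t=optics.grab_frame("side")
q=proj(t,[.459,.194,.12]).astype(int)[0];print(q)
a=cv2.resize(t["img"][q[1]-40:q[1]+40,q[0]-40:q[0]+40],(400,400),interpolation=2)
q=proj(f,[.459,.194,.12]).astype(int)[0];print(q)
b=cv2.resize(f["img"][q[1]-40:q[1]+40,q[0]-40:q[0]+40],(400,400),interpolation=2)
cv2.imwrite("pics/g.png",np.hstack([a,b])[:,:,::-1])
E
```

```text
clock: 4.75
eef_pos: [0.4594, 0.1938, 0.0048]
tool_rot: [0.805, 3.036, 0.001]
contact_force: [0.2, 1.2, 3.4]
width: 0.51
finger_force: 45.0
clock: 5.35
eef_pos: [0.4586, 0.1935, 0.1041]
tool_rot: [-0.805, -3.036, 0.001]
contact_force: [-0.1, 0.4, -1.7]
width: 0.513
finger_force: 45.0
5.35 [0.45856229 0.19352477 0.10406673] [ 5.33643218e-04 -5.74619842e-04 -9.99999693e-01] 60.29840758057868
[238 197]
[192 199]
```

View pics/g.png

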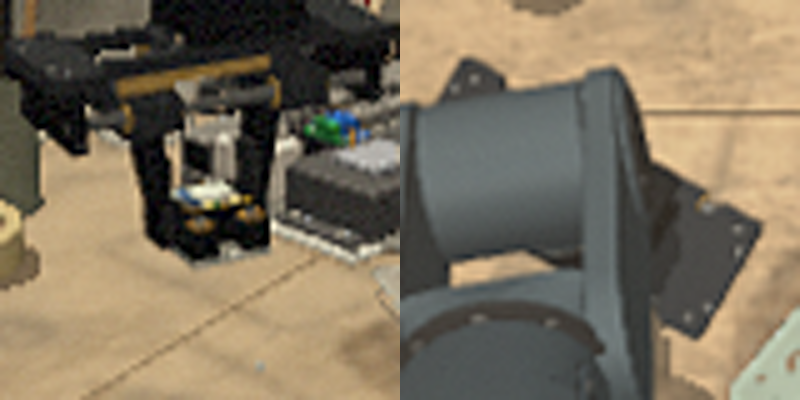

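```bash
python3 -m pendant '[{"travel":[0.007,-0.029,0],"twist":[0,0,0.4],"hand":0.3},{"travel":[0.014,-0.058,0],"twist":[0,0,0.8],"hand":0.3},{"travel":[0.021,-0.087,0],"twist":[0,0,1.2],"hand":0.3},{"travel":[0.029,-0.117,0],"twist":[0,0,1.6],"hand":0.3},{"travel":[0.037,-0.150,0],"twist":[0,0,2.0],"hand":0.3},{"travel":[0.047,-0.19,0],"twist":[0,0,2.4],"hand":0.3},{"travel":[0.057,-0.23,0],"twist":[0,0,2.8],"hand":0.3},{"travel":[0.064,-0.262,0],"twist":[0,0,3.1],"hand":0.3},{"travel":[0.071,-0.291,0],"twist":[0,0,3.32],"hand":0.3},{"travel":[0.071,-0.291,0],"twist":[0,0,3.32],"hand":0.3}]'
python3 -m pendant '[{"travel":[0,0,-0.01],"twist":[0,0,0],"hand":0.3},{"travel":[0,0,-0.03],"twist":[0,0,0],"hand":0.3},{"travel":[0,0,-0.037],"twist":[0,0,0],"hand":0.3},{"travel":[0,0,-0.037],"twist":[0,0,0],"hand":0.3},{"travel":[0,0,-0.037],"twist":[0,0,0],"hand":0.3}]'
python3 - <<'E'
from h import *
from scipy.spatial.transform import Rotation as Ro
s=status.get_state();R=Ro.from_rotvec(s["tool_rot"]).as_matrix();print(s["clock"],s["eef_pos"],R[2],np.degrees(np.arctan2(R[1,1],R[0,1])),s["contact_force"])
f=optics.grab_frame("top");t=optics.grab_frame("side")
q=proj(t,[.53,-.097,.06]).astype(int)[0];print(q)
a=cv2.resize(t["img"][q[1]-25:q[1]+25,q[0]-25:q[0]+25],(400,400),interpolation=2)
# predicted stud tips / relay hole positions
b0=np.array([.5297,-.097,.037]);yw=np.radians(-13.1);ex=np.array([np.cos(yw),np.sin(yw),0])
for k in(-.023,.023): print("stud",k,((proj(t,b0+ex*k+[0,0,.0185])[0]-q+25+.5)*8-.5).round(1),((proj(t,b0+ex*k)[0]-q+25+.5)*8).round(1))
q=proj(f,[.53,-.097,.06]).astype(int)[0]
b=cv2.resize(f["img"][q[1]-40:q[1]+40,q[0]-40:q[0]+40],(400,400),interpolation=2)
cv2.imwrite("pics/b.png",np.hstack([a,b])[:,:,::-1])
E
```

```text
clock: 6.45
eef_pos: [0.5314, -0.1013, 0.1031]
tool_rot: [0.365, 3.119, -0.002]
contact_force: [1.0, -0.0, -0.7]
width: 0.509
finger_force: 45.0
clock: 6.95
eef_pos: [0.5297, -0.0964, 0.0672]
tool_rot: [-0.357, -3.12, -0.001]
contact_force: [-0.6, 0.0, -1.3]
width: 0.51
finger_force: 45.0
6.95 [ 0.52970609 -0.09640143  0.06717405] [ 1.25694247e-03  2.76175051e-04 -9.99999172e-01] 76.95525131626157 [-0.6292798   0.04234322 -1.27362601]
[272 182]
stud -0.023 [252.4 230.5] [252.8 274.2]
stud 0.023 [171.4 203.1] [172.1 246.2]
```

View pics/b.png

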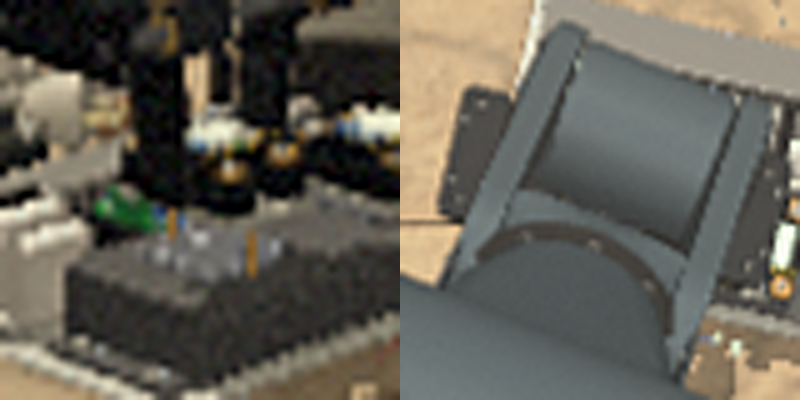

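Both studs appear where predicted in the side crop ((252,230) and (172,205)), and the relay is above them. Next I'll lower slowly and feel for contact.

```bash
python3 -m pendant '[{"travel":[0,0,-0.002],"twist":[0,0,0],"hand":0.3},{"travel":[0,0,-0.004],"twist":[0,0,0],"hand":0.3},{"travel":[0,0,-0.006],"twist":[0,0,0],"hand":0.3},{"travel":[0,0,-0.0075],"twist":[0,0,0],"hand":0.3},{"travel":[0,0,-0.009],"twist":[0,0,0],"hand":0.3},{"travel":[0,0,-0.01],"twist":[0,0,0],"hand":0.3},{"travel":[0,0,-0.01],"twist":[0,0,0],"hand":0.3}]' 60
```

```text
clock: 7.75
eef_pos: [0.5301, -0.0973, 0.0574]
tool_rot: [-0.359, -3.121, -0.0]
contact_force: [0.6, 0.8, -2.0]
width: 0.512
finger_force: 60.0
```

```bash
python3 -m pendant '[{"travel":[0,0,-0.001],"twist":[0,0,0],"hand":0.3},{"travel":[0,0,-0.002],"twist":[0,0,0],"hand":0.3},{"travel":[0,0,-0.003],"twist":[0,0,0],"hand":0.3},{"travel":[0,0,-0.004],"twist":[0,0,0],"hand":0.3},{"travel":[0,0,-0.0055],"twist":[0,0,0],"hand":0.3},{"travel":[0,0,-0.0065],"twist":[0,0,0],"hand":0.3},{"travel":[0,0,-0.0065],"twist":[0,0,0],"hand":0.3}]'; python3 -c "
from cell import status
print(status.get_state()['contact_force'],status.get_state()['moment'])"
```

```text
clock: 8.45
eef_pos: [0.5302, -0.0972, 0.0509]
tool_rot: [0.359, 3.121, 0.0]
contact_force: [1.6, 1.1, -2.6]
width: 0.51
finger_force: 60.0
[ 1.62814722  1.08047395 -2.58164343] [ 0.23088862 -0.15761972  0.00671544]
```

```bash
H='0.3'; python3 -m pendant '[{"travel":[0,0,-0.001],"twist":[0,0,0],"hand":0.3},{"travel":[0,0,-0.002],"twist":[0,0,0],"hand":0.3},{"travel":[0,0,-0.003],"twist":[0,0,0],"hand":0.3},{"travel":[0,0,-0.004],"twist":[0,0,0],"hand":0.3},{"travel":[0,0,-0.004],"twist":[0,0,0],"hand":0.3},{"travel":[0,0,-0.004],"twist":[0,0,0],"hand":0.3}]'; python3 -m pendant '[{"travel":[0,0,-0.0005],"twist":[0,0,0],"hand":0.3},{"travel":[0,0,-0.001],"twist":[0,0,0],"hand":0.3},{"travel":[0,0,-0.001],"twist":[0,0,0],"hand":0.3},{"travel":[0,0,-0.001],"twist":[0,0,0],"hand":0.3}]'
```

```text
clock: 9.05
eef_pos: [0.5302, -0.0973, 0.0472]
tool_rot: [0.359, 3.121, 0.0]
contact_force: [1.1, 2.8, 1.3]
width: 0.51
finger_force: 60.0
clock: 9.45
eef_pos: [0.5302, -0.0973, 0.0465]
tool_rot: [0.358, 3.121, -0.0]
contact_force: [0.8, 3.7, 4.9]
width: 0.514
finger_force: 60.0
```

```bash
python3 -m pendant '[{"travel":[0,0.0003,-0.0003],"twist":[0,0,0],"hand":0.3},{"travel":[0,0.0006,-0.0006],"twist":[0,0,0],"hand":0.3},{"travel":[0,0.0008,-0.0010],"twist":[0,0,0],"hand":0.3},{"travel":[0,0.0008,-0.0010],"twist":[0,0,0],"hand":0.3},{"travel":[0,0.0008,-0.0010],"twist":[0,0,0],"hand":0.3}]'; python3 -m pendant '[{"travel":[0,0,0],"twist":[0,0,0],"hand":0.3}]'
```

```text
clock: 9.95
eef_pos: [0.5302, -0.0972, 0.0458]
tool_rot: [0.358, 3.12, -0.002]
contact_force: [0.0, 0.1, 7.9]
width: 0.514
finger_force: 60.0
clock: 10.05
eef_pos: [0.5302, -0.0973, 0.0458]
tool_rot: [0.358, 3.12, -0.002]
contact_force: [-1.2, 0.2, 7.6]
width: 0.513
finger_force: 60.0
```

```bash
R='x'; python3 -m pendant '[{"travel":[0,0,-0.0003],"twist":[0,0,0],"hand":0.3},{"travel":[0,0,-0.0006],"twist":[0,0,0],"hand":0.3},{"travel":[0,0,-0.0006],"twist":[0,0,0],"hand":0.3},{"travel":[0,0,-0.0006],"twist":[0,0,0],"hand":0.3},{"travel":[0,0,-0.0006],"twist":[0,0,0],"hand":0.3}]'
python3 - <<'E'
from h import *
F=[]
for i in range(12):
    t=optics.grab_frame("side");F.append(status.get_state()["contact_force"])
print(np.mean(F,0),np.std(F,0),status.get_state()["eef_pos"],status.get_state()["moment"])
q=proj(t,[.53,-.097,.06]).astype(int)[0]
save(t,"f.png",(q[1]-25,q[1]+25,q[0]-30,q[0]+30),10)
E
```

```text
clock: 10.55
eef_pos: [0.5303, -0.0972, 0.0455]
tool_rot: [0.358, 3.12, -0.002]
contact_force: [-0.9, -0.6, 9.5]
width: 0.513
finger_force: 60.0
[-1.16749495  0.2991887   9.98630394] [0.60443868 0.53180204 0.35119919] [ 0.5302438 -0.0972352  0.0454776] [0.07793647 0.22302071 0.02922226]
```

View pics/f.png

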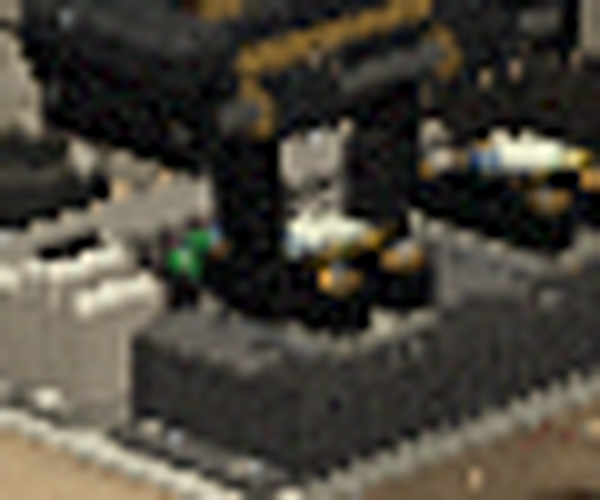

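The relay is seated level on the pad with its yellow control end toward the viewer, away from the rail. The force on the pad is about 11.5 N, so I'll hold there and hand in.

```bash
for i in 1 2 3 4; do python3 -m pendant '[{"travel":[0,0,0],"twist":[0,0,0],"hand":0.3},{"travel":[0,0,0],"twist":[0,0,0],"hand":0.3},{"travel":[0,0,0],"twist":[0,0,0],"hand":0.3},{"travel":[0,0,0],"twist":[0,0,0],"hand":0.3},{"travel":[0,0,0],"twist":[0,0,0],"hand":0.3},{"travel":[0,0,0],"twist":[0,0,0],"hand":0.3},{"travel":[0,0,0],"twist":[0,0,0],"hand":0.3},{"travel":[0,0,0],"twist":[0,0,0],"hand":0.3},{"travel":[0,0,0],"twist":[0,0,0],"hand":0.3},{"travel":[0,0,0],"twist":[0,0,0],"hand":0.3}]' | grep -E 'clock|contact|eef'; done; python3 -c "
from cell import job_done
print(job_done())"
```

```text
clock: 12.15
eef_pos: [0.5302, -0.0972, 0.0455]
contact_force: [-2.1, -0.4, 9.9]
clock: 13.15
eef_pos: [0.5303, -0.0972, 0.0455]
contact_force: [-0.6, -0.3, 9.7]
clock: 14.15
eef_pos: [0.5303, -0.0973, 0.0455]
contact_force: [-1.0, -0.7, 10.2]
clock: 15.15
eef_pos: [0.5303, -0.0973, 0.0455]
contact_force: [-1.9, 0.5, 10.0]
the job is handed in; nothing more can be done
None
```

The relay is on both studs with its control end away from the terminal rail; I held it on the pad at about 11.5 N (estimated from the wrist force) for over four seconds and handed in at about 15 s, still pressing; no verdict came back.

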